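# Find the heavy side of a bowl blank on the lathe and hold it down

## Task

The bowl blank on the lathe is out of balance, but the drive belt drags enough that it does not roll round by itself, and nothing shows which side is heavy. Turn the spindle by hand (its handwheel has a handle), feel which side of the blank is heavy, and bring that side straight down. Finish still holding the handle, keeping the blank still with its heavy side at the bottom so that the light side on top can be marked, and leave the gouge, the chuck and the wax tin where they lie.

Things in the scene. Friction and masses are not known exactly. Their poses are not given: they have to be found in the camera images.
- axis (a point): Blue bench-top wood lathe, fixed, 650 mm long, placed and turned (to 0.15 rad) differently each time; blank and tailstock to the robot's right, handwheel at the left end. Point on the spindle axis in the middle of the bowl blank, 175 mm over the bench; does not turn. y: along the spindle, from the blank through the headstock to the handwheel; z: up; x: across the bed, away from the robot.
- blank (a point): The bowl blank: round disc of light wood, 180 mm diameter, 56 mm thick (28 mm each side of this point along y), flat faces, fixed to the spindle by a 70 mm faceplate. Same point as axis, but the axes turn with the blank: z along the red crayon line from its centre over the rim. One side inside is heavier: not to be seen, at any angle to the red line, new each time.
- spindle (a joint): Angle of blank, spindle and handwheel, which turn as one, any number of turns; rad, 0 with red line and handle straight up (they point the same way), growing as the top moves away from the robot (right-handed about y of axis). Starts within 0.9 of 0. Belt drag is a constant 0.20 N m against either direction, more than the imbalance, so it stays where it is left.
- grip (a point): Middle of the handle on the handwheel: red sleeve 22 mm diameter, 70 mm long, lying along y, revolving freely on its pin, 50 mm off the spindle axis, 307 mm from axis along y. It can be pinched from above across its 22 mm and cranked right round with the gripper pointing down. The point stays on the pin; the sleeve's own turn means nothing. All that turns, but for the blank, is balanced.
- wheel_face (a point): Centre of the outer face of the handwheel, on the spindle axis, 250 mm from axis along y; metal disc 124 mm diameter, 18 mm thick. Pin and sleeve stand out from this face; the sleeve begins 22 mm from it and ends 92 mm from it. Does not turn. Imbalance of the blank: 0.13 to 0.18 N m about the spindle when its heavy side is level with the axis, zero when it is straight down or up.
- headstock (a point): Middle of the top of the headstock block between blank and handwheel, 236 mm over the bench; the block is 120 mm (x) by 130 mm (y). The motor, lower, is behind it. Fixed. At the start the heavy side is never within 0.7 rad of straight down.
- gouge_mid (a point): Bystander: a bowl gouge lying on the bench before the lathe, 350 mm long, dark wooden handle 32 mm thick and steel blade. The point lies on its axis near the middle, 16 mm up; x runs along it towards the blade. Leave it alone.
- chuck_mid (a point): Bystander: a four-jaw lathe chuck lying on the bench before the headstock, 90 mm in diameter, 54 mm high; point at half height. Leave it alone.
- wax_tin_mid (a point): Bystander: a yellow wax tin on the bench near the handle, 76 mm in diameter, 50 mm high; point at half height. Leave it alone.

How it is judged (in metres and radians):
At the end, for the whole second after the job is handed in: The heavy side of the blank is within 15 degrees (0.26 rad) of straight down, the spindle is still (under 0.2 rad/s) and the gripper holds the handle of the handwheel with more than 3 N (angle between heavy_c0's own z axis and vertical below 0.26 rad and z of heavy_c0 in the frame of axis below -0.03 m and contact force between the fingers and handle above 3 N and velocity of joint spindle between -0.2 and 0.2 rad/s); the arm keeps its last pose, push and grip.
It fails at once if the gouge is moved more than 25 mm (distance of gouge_mid from where it was at the start of the episode above 0.025 m).
It fails at once if the chuck is moved more than 25 mm (distance of chuck_mid from where it was at the start of the episode above 0.025 m).
It fails at once if the wax tin is moved more than 25 mm (distance of wax_tin_mid from where it was at the start of the episode above 0.025 m).
It also fails if it takes over 54 s, if anything falls off the work surface, if the arm or the gripper's body presses on something with over 40 N, if the wrist force passes 120 N, or if a joint passes its speed limit or range.

## Robot

A 7-joint arm with a two-finger parallel gripper is mounted at the origin on the work surface. World frame = base frame: x ahead of the robot, y to its left, z up, the work surface at z = 0. Lengths are in mm, angles in rad, forces in N, time in s.
With the tool pointing down it reaches from about 400 to 875 mm from the base axis. Payload 4.4 kg.
Tool frame: the origin (TCP) lies at the very end of the fingers, on their centre line; the grasp point (between the pads) lies 19 mm behind it; z points along the fingers, y is the line along which they close (so a half turn about z gives the same grasp; the last joint's range is limited). The gripper opens to 85 mm and grips with 20 to 120 N. Pads are 22 mm wide; open, the fingers measure 114 mm over their backs; the gripper's body (76 mm by 85 mm) begins 54 mm behind the grasp point. The pads swing forward as they close: fully open they stand 13 mm farther back than shut.
Start: joints at [-1.245, 0.628, 0.038, 1.517, -0.027, 0.996, -0.02], TCP at [248.182, 600.769, 231.313] pointing down, gripper open.
Joint ranges: [-3.06, 3.06], [-0.37, 2.12], [-1.25, 1.32], [0.18, 2.47], [-1.1, 4.24], [0.23, 1.98], [-2.94, 2.94]. Speed limits (rad/s): [2.57, 2.57, 3.14, 3.14, 3.14, 3.14, 3.14].

## Interface

Orientations are given as [roll, pitch, yaw] about the fixed x, y, z axes, in that order (R = Rz(yaw) Ry(pitch) Rx(roll)).
In Python, from cell import ctrl gives the robot as it stands.
- The arm moves only by the tool jog_arm, never from a script. Its argument "plan" is a list of rows, each an object of numbers: "tx", "ty", "tz": the shift along the tool's x, y, z as a fraction of full scale; "wx", "wy", "wz": the turn, a rotation vector about the tool's x, y, z as a fraction of full scale; "claw": the closure, from 0 (fully open) to 1 (shut). In form: [{"tx": .., "ty": .., "tz": .., "wx": .., "wy": .., "wz": .., "claw": ..}, ...]. A call has 1 to 12 rows; each row is the pose to reach, as a shift and turn from the pose commanded when the call began, along the tool's axes at that moment; what a row does not reach only later rows make up. Full scale, the value 1, is 300 mm for a shift and 90 degrees for a turn. A row lasts 1/10 s, in which the tool goes at most 50 mm and 8.59 degrees, less where a joint would pass 70% of its speed; a pose out of reach is approached as far as the arm can. A call with a number of a shift or a turn outside -1 to 1 is refused whole. A call with a gripper value outside its range is refused whole. The fingers move at their own pace and stop on an object; the grip force is fixed at half the most. Time passes only in rows, so rows that repeat a pose let the fingers close. It gives the time, the measured TCP pose, the force, the opening and the grip force at its end, in the units of the state.
- ctrl.read_state(): the state, without advancing time (a new reading comes with each control period).
- ctrl.get_image(name): name is "side" or "top" or "wrist"; returns a dict with "img" (420x560x3 uint8, red, green, blue), "depth" (420x560 float32, mm along the optical axis (not along the pixel's ray), 0 where there is no reading), "fx", "fy", "cx", "cy" (pixels), "distortion" ([k1, k2, p1, p2, k3] as OpenCV has them; the pictures are not rectified), "position" and "orientation" of the camera in the world; the wrist camera has in their place "hand_eye" (4x4, takes a point from camera to tool coordinates, whose origin is the TCP and whose axes are the flange's). Camera axes: x right, y down, z forward; pixel columns grow to the right and rows downward; lengths in mm; the calibration is good to about 2 mm. A picture is of the moment at which its call begins: read the wrist's pose just before it.
- ctrl.finish_job(): hands the job in; it is judged then, once.
Trained networks look in a picture, given as the dict that the camera call returned (one of the last four; its "shot" number tells which), for a name from the list of things; names that differ only in an ending like _2 or _b are one class to them, and where a whole thing is asked for, a point or a joint stands for the part that bears it (a point fixed in the world has none). Each returns a list of dicts, best first, with "score" (0 to 1); they miss things now and then, are a little off and sometimes report something else, mostly with a low value. They report only what shows in the picture. A call takes as long as a camera call.
- ctrl.trace(picture, thing): "pixels" (420x560 bool, what is visible of it) and "extent" ([centre column, centre row, width, height] in pixels, round what is visible of it).
The state is a dict: "clock": time; "qpos": joint angles; "qd": joint speeds; "tau": joint torques, N m; "eef_pos": TCP position; "tool_rot": TCP orientation; "force": force on the tool from outside, world axes, zero at the start; "torque": the same for the moment, N m; "width": finger opening in mm; "gripper_force": force on a finger pad.
Only numpy, scipy, OpenCV 4.12 (cv2) and the standard library are available. Lean on these libraries where they do the work, as an engineer would, in place of code of your own. Each camera call takes 0.05 s, during which the arm holds its last target. There are 200 camera calls.

## Working session

There is one attempt and no reset: what is moved stays moved. The work goes in short steps, Python scripts to look and compute and a tool call to move; the robot and the scene stay as the last step left them, time stands still between calls to the robot, and variables do not carry over. Pictures are saved under pics/ and viewed, at most 10 in all, crops included, and the job is handed in when it is done.

Besides the shell and the picture viewer there is one more tool, called after "Call:" as name([rows], argument=value, ...), one row to a line, values as JSON. jog_arm: Moves the arm, as the interface text tells. Shift numbers are shares of 300 mm and turn numbers shares of 90 degrees, none past 1 either way. Its arguments: {"type":"object","properties":{"plan":{"type":"array"}},"required":["plan"]}

```bash
mkdir -p pics; cat > h.py <<'E'
import numpy as np, cv2
from scipy.spatial.transform import Rotation as R
from cell import ctrl
def save(n,p): cv2.imwrite(p,cv2.cvtColor(n['img'],cv2.COLOR_RGB2BGR))
def pts(d,mask):
    v,u=np.nonzero(mask&(d['depth']>0)); z=d['depth'][v,u]
    K=np.array([[d['fx'],0,d['cx']],[0,d['fy'],d['cy']],[0,0,1]])
    n=cv2.undistortPoints(np.c_[u,v].astype(float)[:,None],K,np.array(d['distortion']))[:,0]
    c=np.c_[n*z[:,None],z]
    if 'hand_eye' in d:
        s=ctrl.read_state(); H=np.array(d['hand_eye']); t=c@H[:3,:3].T+H[:3,3]
        return t@rot(s['tool_rot']).T+np.array(s['eef_pos'])
    return c@rot(d['orientation']).T+np.array(d['position'])
def rot(o):
    o=np.array(o); return o if o.shape==(3,3) else R.from_euler('xyz',o).as_matrix()
E
python3 - <<'E'
from h import *
s=ctrl.read_state(); print(s)
for n in ['side','top']:
    d=ctrl.get_image(n); save(d,f'pics/{n}0.png'); print(n,d['position'],d['orientation'])
    for t in ['grip','blank','wheel_face','headstock','wax_tin_mid','chuck_mid','gouge_mid']:
        for r in ctrl.trace(d,t)[:1]:
            p=pts(d,r['pixels']); print(t,round(r['score'],2),np.round(r['extent']),len(p),np.round(np.median(p,0)),np.round(np.percentile(p,[3,97],axis=0)).tolist())
E
```

```text
{'clock': 0.0, 'qpos': array([-1.24483724,  0.62936921,  0.03843131,  1.5183761 , -0.02697347,
        0.99627537, -0.02000517]), 'qd': array([-4.19149350e-04, -8.02420827e-04, -3.93803449e-04,  1.46612258e-04,
        2.87140331e-04,  6.67006542e-05, -5.76946060e-04]), 'tau': array([-4.25299513e-04, -5.63410413e+01,  1.22638777e+00, -1.93446350e+01,
        1.11090794e-02,  1.03293755e-02,  6.39517282e-06]), 'eef_pos': array([247.91617701, 600.18862901, 230.37134132]), 'tool_rot': array([-3.13968287e+00,  4.24877158e-05,  2.74985131e+00]), 'force': array([-0.1724884 ,  0.13502332,  0.53793652]), 'torque': array([-0.01114543,  0.01375092,  0.00503835]), 'gripper_force': 0.0, 'width': 85.57077242048088}
side [ 374.74908088 -957.30464137  821.97552181] [-2.21561713  0.02139371 -0.12851292]
blank 0.8 [330. 214.  88. 142.] 6127 [ 555. -264.  207.] [[474.0, -279.0, 104.0], [629.0, -2.0, 264.0]]
wheel_face 0.84 [323. 281. 159. 278.] 20472 [ 530. -274.  173.] [[419.0, -619.0, 67.0], [724.0, -36.0, 259.0]]
headstock 0.96 [322. 278. 162. 282.] 19781 [ 529. -274.  177.] [[420.0, -619.0, 71.0],
[... 355 characters left out ...]
59 [616.  62. 230.] [[606.0, 30.0, 222.0], [629.0, 95.0, 234.0]]
blank 0.83 [289. 180. 162.  77.] 3209 [ 556. -214.  232.] [[470.0, -261.0, 154.0], [629.0, 70.0, 265.0]]
wheel_face 0.61 [367. 188. 309. 152.] 16225 [ 533. -218.  174.] [[425.0, -603.0, 23.0], [722.0, 8.0, 261.0]]
headstock 0.96 [364. 188. 306. 156.] 16262 [ 532. -219.  174.] [[424.0, -601.0, 23.0], [721.0, 9.0, 261.0]]
wax_tin_mid 0.62 [190. 180.  26.  31.] 606 [587. 188.  49.] [[556.0, 157.0, 16.0], [622.0, 222.0, 54.0]]
chuck_mid 0.83 [274. 243.  28.  31.] 874 [424. -54.  35.] [[384.0, -93.0, 1.0], [466.0, -15.0, 56.0]]
gouge_mid 0.7 [382. 267. 121.  36.] 963 [ 354. -396.   27.] [[322.0, -519.0, 19.0], [401.0, -210.0, 33.0]]
```

```bash
python3 -c "
import cv2,numpy as np
a=[cv2.resize(cv2.imread(f'pics/{n}0.png'),(400,300)) for n in('side','top')]
cv2.imwrite('pics/both.png',np.hstack(a))"
```

```text
(no output)
```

View pics/both.png

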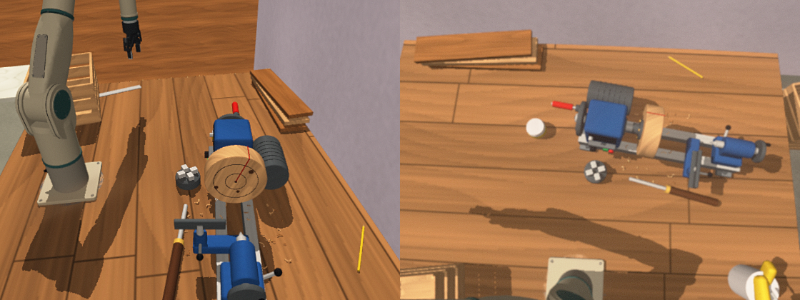

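```bash
cat > geo.py <<'E'
from h import *
d=ctrl.get_image('side'); r=ctrl.trace(d,'blank')[0]
p=pts(d,r['pixels']); p=p[(p[:,1]<-215)]
# ransac plane on the face
rng=np.random.default_rng(0);best=None
for _ in range(500):
    a=p[rng.choice(len(p),3,False)];n=np.cross(a[1]-a[0],a[2]-a[0]);n/=np.linalg.norm(n)+1e-9
    m=abs((p-a[0])@n)<2
    if best is None or m.sum()>best.sum():best=m
q=p[best];c=q.mean(0);n=np.linalg.svd(q-c)[2][2];n*=np.sign(n[1])
print('normal',n,'yaw',np.arctan2(-n[0],n[1]),best.sum(),len(p))
ex=np.array([n[1],-n[0],0]);ex/=np.linalg.norm(ex);uv=np.c_[q@ex,q[:,2]].astype(np.float32)
cc,rad=cv2.minEnclosingCircle(uv);print('circle',cc,rad)
face=c+ex*(cc[0]-c@ex);face[2]=175;print('face ctr',face,'axis',face+28*n)
# red line
im=d['img'].astype(int);red=r['pixels']&(im[...,0]-im[...,1]>70)&(im[...,0]-im[...,2]>60)
pr=pts(d,red);pr=pr[abs((pr-c)@n)<4];print(len(pr))
x=pr@ex-cc[0];z=pr[:,2]-175;k=np.hypot(x,z)>30;print('theta red',np.median(np.arctan2(x,z)[k]),np.percentile(np.arctan2(x,z)[k],[10,90]))
d=ctrl.get_image('top');r=ctrl.trace(d,'grip')[0];im=d['img'].astype(int)
g=pts(d,r['pixels']&(im[...,0]-im[...,1]>60));c=g.mean(0);v=np.linalg.svd(g-c)[2][0];v*=np.sign(v[1]);print('handle',c,v,np.arctan2(-v[0],v[1]),np.percentile((g-c)@v,[2,98]),np.percentile(g[:,2],[50,90,98]))
E
python3 geo.py
```

```text
normal [ 0.14888817  0.98885171 -0.00214757] yaw -0.14944416748447925 3949 5740
circle (585.3180541992188, 177.1549530029297) 91.05062103271484
face ctr [ 551.58984635 -267.82612578  175.        ] axis [ 555.75871524 -240.13827797  174.93986801]
50
theta red 0.37063516312216876 [0.34994727 0.3891049 ]
handle [615.95281572  61.06730923 229.50589573] [0.13190485 0.99116376 0.01398219] -0.13230338958917776 [-31.91881793  33.0735267 ] [230.22440233 232.86512984 233.87282574]
```

Call:
jog_arm([
  {"tx":-0.9,"ty":-0.58,"tz":-0.16,"wz":0.42},
  {"tx":-0.9,"ty":-0.58,"tz":-0.16,"wz":0.42},
  {"tx":-0.9,"ty":-0.58,"tz":-0.16,"wz":0.42},
  {"tx":-0.9,"ty":-0.58,"tz":-0.16,"wz":0.42},
  {"tx":-0.9,"ty":-0.58,"tz":-0.16,"wz":0.42},
  {"tx":-0.9,"ty":-0.58,"tz":-0.16,"wz":0.42},
  {"tx":-0.9,"ty":-0.58,"tz":-0.16,"wz":0.42},
  {"tx":-0.9,"ty":-0.58,"tz":-0.16,"wz":0.42},
])

```text
invalid input at $.plan[0]: expected keys tx, ty, tz, wx, wy, wz, claw
```

```bash
cat >> h.py <<'E'
def go(T,yaw=1.422,cur=None):
    s=ctrl.read_state(); M=rot(s['tool_rot']); p=np.array(s['eef_pos'])
    print('clock',s['clock'],'pos',p.round(1),'rot',s['tool_rot'].round(3),'F',s['force'].round(2),'w',round(s['width'],1))
    print('shift',(M.T@(np.array(T)-p)/300).round(3),'turn',(R.from_matrix(M.T@rot([np.pi,0,yaw])).as_rotvec()/(np.pi/2)).round(3))
E
python3 -c "
from h import *
go([618.5,69,275])"
```

```text
clock 1.0 pos [248.2 600.8 231.3] rot [-3.142 -0.     2.75 ] F [-0.18 -0.34 -0.04] w 85.1
shift [-1.818 -1.167 -0.146] turn [-0.    -0.     0.845]
```

Call:
jog_arm([
  {"tx":-0.9,"ty":-0.58,"tz":-0.16,"wx":0,"wy":0,"wz":0.42,"claw":0},
  {"tx":-0.9,"ty":-0.58,"tz":-0.16,"wx":0,"wy":0,"wz":0.42,"claw":0},
  {"tx":-0.9,"ty":-0.58,"tz":-0.16,"wx":0,"wy":0,"wz":0.42,"claw":0},
  {"tx":-0.9,"ty":-0.58,"tz":-0.16,"wx":0,"wy":0,"wz":0.42,"claw":0},
  {"tx":-0.9,"ty":-0.58,"tz":-0.16,"wx":0,"wy":0,"wz":0.42,"claw":0},
  {"tx":-0.9,"ty":-0.58,"tz":-0.16,"wx":0,"wy":0,"wz":0.42,"claw":0},
  {"tx":-0.9,"ty":-0.58,"tz":-0.16,"wx":0,"wy":0,"wz":0.42,"claw":0},
  {"tx":-0.9,"ty":-0.58,"tz":-0.16,"wx":0,"wy":0,"wz":0.42,"claw":0},
  {"tx":-0.9,"ty":-0.58,"tz":-0.16,"wx":0,"wy":0,"wz":0.42,"claw":0},
])

```text
clock: 1.9
eef_pos: [431.3, 336.9, 279.5]
tool_rot: [3.141, -0.001, 2.089]
force: [-0.7, 0.7, -0.3]
width: 85.6
gripper_force: 0.0
```

```bash
python3 -c "
from h import *
go([618.5,69,275])"
```

```text
clock 1.9 pos [431.3 336.9 279.5] rot [ 3.141e+00 -1.000e-03  2.089e+00] F [-0.74  0.73 -0.27] w 85.6
shift [-1.085  0.1    0.014] turn [ 0.    -0.001  0.425]
```

Call:
jog_arm([
  {"tx":-0.98,"ty":0.09,"tz":0,"wx":0,"wy":0,"wz":0.425,"claw":0},
  {"tx":-0.98,"ty":0.09,"tz":0,"wx":0,"wy":0,"wz":0.425,"claw":0},
  {"tx":-0.98,"ty":0.09,"tz":0,"wx":0,"wy":0,"wz":0.425,"claw":0},
  {"tx":-0.98,"ty":0.09,"tz":0,"wx":0,"wy":0,"wz":0.425,"claw":0},
  {"tx":-0.98,"ty":0.09,"tz":0,"wx":0,"wy":0,"wz":0.425,"claw":0},
  {"tx":-0.98,"ty":0.09,"tz":0,"wx":0,"wy":0,"wz":0.425,"claw":0},
  {"tx":-0.98,"ty":0.09,"tz":0,"wx":0,"wy":0,"wz":0.425,"claw":0},
  {"tx":-0.98,"ty":0.09,"tz":0,"wx":0,"wy":0,"wz":0.425,"claw":0},
  {"tx":-0.98,"ty":0.09,"tz":0,"wx":0,"wy":0,"wz":0.425,"claw":0},
])

```text
clock: 2.8
eef_pos: [599.7, 98.1, 278.7]
tool_rot: [-3.14, -0.001, 1.426]
force: [-0.4, 0.9, -0.3]
width: 85.5
gripper_force: 0.0
```

```bash
python3 - <<'E'
from h import *
d=ctrl.get_image('wrist'); save(d,'pics/w1.png')
for r in ctrl.trace(d,'grip')[:1]:
    im=d['img'].astype(int);g=pts(d,r['pixels']&(im[...,0]-im[...,1]>60));c=g.mean(0);v=np.linalg.svd(g-c)[2][0];v*=np.sign(v[1])
    print(r['score'],len(g),c,v,np.arctan2(-v[0],v[1]),np.percentile((g-c)@v,[2,98]),np.percentile(g,[2,50,98],axis=0))
go([618.5,69,275])
E
```

```text
0.8 3019 [620.36975355  65.19839141 230.19920746] [ 0.15042775  0.98847367 -0.01706724] -0.1510231029680762 [-35.46573034  30.85345268] [[608.33114075  29.85829322 222.13331876]
 [620.12520524  66.30221618 231.10064687]
 [633.13546962  95.77939193 233.49470633]]
clock 2.9 pos [599.8  97.8 279. ] rot [-3.140e+00 -1.000e-03  1.426e+00] F [-0.21  0.13  0.12] w 85.5
shift [-0.086  0.076  0.013] turn [-0.001 -0.001  0.003]
```

View pics/w1.png

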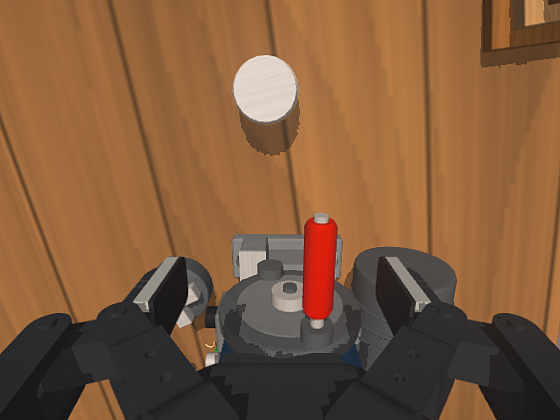

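Call:
jog_arm([
  {"tx":-0.085,"ty":0.084,"tz":0.02,"wx":0,"wy":0,"wz":0,"claw":0},
  {"tx":-0.085,"ty":0.084,"tz":0.1,"wx":0,"wy":0,"wz":0,"claw":0},
  {"tx":-0.085,"ty":0.084,"tz":0.2,"wx":0,"wy":0,"wz":0,"claw":0},
  {"tx":-0.085,"ty":0.084,"tz":0.256,"wx":0,"wy":0,"wz":0,"claw":0},
  {"tx":-0.085,"ty":0.084,"tz":0.256,"wx":0,"wy":0,"wz":0,"claw":0},
  {"tx":-0.085,"ty":0.084,"tz":0.256,"wx":0,"wy":0,"wz":0,"claw":0},
])

```text
clock: 3.5
eef_pos: [621.8, 67.3, 202.9]
tool_rot: [3.141, -0.0, 1.424]
force: [0.1, -0.2, 0.7]
width: 85.4
gripper_force: 0.0
```

```bash
python3 - <<'E'
from h import *
d=ctrl.get_image('wrist')
r=ctrl.trace(d,'grip')
for r in r[:1]:
    im=d['img'].astype(int);g=pts(d,r['pixels']&(im[...,0]-im[...,1]>60)); print(np.percentile(g,[2,50,98],axis=0))
d=ctrl.get_image('top');p=pts(d,np.ones(d['depth'].shape,bool))
m=(p[:,0]>640)&(p[:,0]<800)&(p[:,1]>-80)&(p[:,1]<40)&(p[:,2]>20)&(p[:,2]<230)
q=p[m]
for a in range(-80,40,15):
    k=q[(q[:,1]>=a)&(q[:,1]<a+15)]
    if len(k):print(a,len(k),k.min(0).round(),k.max(0).round())
go([621,69,202])
E
```

```text
[[610.6370532   36.99317592 224.42199348]
 [622.89573308  69.82708714 231.90470195]
 [634.38702215  95.4894782  234.11835945]]
-80 148 [675. -80. 123.] [761. -65. 157.]
-65 151 [679. -65. 121.] [764. -50. 155.]
-50 151 [678. -50. 119.] [767. -35. 154.]
-35 154 [673. -35. 121.] [766. -20. 154.]
-20 90 [641. -20.  84.] [740.  -6. 210.]
-5 1 [644.  -4. 208.] [644.  -4. 208.]
clock 3.65 pos [622.6  66.6 204. ] rot [ 3.139e+00 -1.000e-03  1.423e+00] F [0.39 1.63 0.91] w 85.4
shift [ 0.007 -0.006  0.007] turn [ 0.002 -0.001  0.001]
```

Call:
jog_arm([
  {"tx":0.003,"ty":-0.003,"tz":0.005,"wx":0,"wy":0,"wz":0,"claw":1},
  {"tx":0.003,"ty":-0.003,"tz":0.005,"wx":0,"wy":0,"wz":0,"claw":1},
  {"tx":0.003,"ty":-0.003,"tz":0.005,"wx":0,"wy":0,"wz":0,"claw":1},
  {"tx":0.003,"ty":-0.003,"tz":0.005,"wx":0,"wy":0,"wz":0,"claw":1},
  {"tx":0.003,"ty":-0.003,"tz":0.005,"wx":0,"wy":0,"wz":0,"claw":1},
  {"tx":0.003,"ty":-0.003,"tz":0.005,"wx":0,"wy":0,"wz":0,"claw":1},
  {"tx":0.003,"ty":-0.003,"tz":0.005,"wx":0,"wy":0,"wz":0,"claw":1},
  {"tx":0.003,"ty":-0.003,"tz":0.005,"wx":0,"wy":0,"wz":0,"claw":1},
])

```text
clock: 4.45
eef_pos: [621.2, 67.0, 201.2]
tool_rot: [3.141, -0.0, 1.422]
force: [0.5, -0.9, 4.1]
width: 20.5
gripper_force: 58.6
```

```bash
python3 - <<'E'
from h import *
for i in range(6):
    s=ctrl.read_state();print(s['clock'],s['eef_pos'].round(1),s['force'].round(2),s['torque'].round(3),s['width'],s['gripper_force']);ctrl.get_image('top')
E
```

```text
4.45 [621.2  67.  201.2] [ 0.5  -0.86  4.08] [-0.028  0.116  0.012] 20.476081072445186 58.56611430644989
4.5 [621.1  67.  201.2] [-0.71 -0.36  3.14] [-0.009  0.129  0.045] 20.60366842338253 58.576303124427795
4.55 [621.2  67.  201.2] [-0.94 -0.09  2.75] [-0.044  0.136  0.013] 20.329127581576582 58.58712673187256
4.6 [621.2  67.  201.3] [-0.69 -0.86  4.09] [-0.038  0.16   0.006] 20.492249717528196 58.59682559967041
4.65 [621.2  67.  201.2] [-0.5   0.42  4.42] [-0.05   0.158  0.058] 20.062817484319076 58.60603451728821
4.7 [621.1  67.  201.2] [0.59 0.12 3.52] [-0.028  0.084 -0.019] 20.187278969770432 58.61633062362671
```

```bash
python3 - <<'E'
import numpy as np
def P(t): return np.array([np.sin(t),-np.cos(t)])/6
s0=np.deg2rad(22); com=P(s0)
for k in range(12):
    rows=[]
    for j in range(1,7):
        t=np.deg2rad(22+30*k+5*j); rows.append((P(t)-com).round(3))
    print(22+30*k,'->',[tuple(map(float,r)) for r in rows]); com=com+rows[-1]
E
```

```text
22 -> [(0.013, 0.006), (0.026, 0.013), (0.038, 0.021), (0.049, 0.031), (0.059, 0.041), (0.069, 0.052)]
52 -> [(0.008, 0.012), (0.016, 0.024), (0.022, 0.037), (0.027, 0.051), (0.031, 0.065), (0.034, 0.079)]
82 -> [(0.001, 0.015), (0.001, 0.029), (-0.0, 0.044), (-0.002, 0.058), (-0.006, 0.072), (-0.011, 0.086)]
112 -> [(-0.006, 0.013), (-0.013, 0.026), (-0.021, 0.038), (-0.031, 0.049), (-0.041, 0.059), (-0.052, 0.069)]
142 -> [(-0.012, 0.008), (-0.024, 0.016), (-0.037, 0.022), (-0.051, 0.027), (-0.065, 0.031), (-0.079, 0.034)]
172 -> [(-0.015, 0.001), (-0.029, 0.001), (-0.044, -0.0), (-0.058, -0.002), (-0.072, -0.006), (-0.086, -0.011)]
202 -> [(-0.013, -0.006), (-0.026, -0.013), (-0.038, -0.021), (-0.049, -0.031), (-0.059, -0.041), (-0.069, -0.052)]
232 -> [(-0.008, -0.012), (-0.016, -0.024), (-0.022, -0.037), (-0.027, -0.051), (-0.031, -0.065), (-0.033, -0.079)]
262 -> [(-0.002, -0.015), (-0.002, -0.029), (-0.001, -0.044), (0.002, -0.058), (0.005, -0.072), (0.01, -0.086)]
292 -> [(0.006, -0.013), (0.013, -0.026), (0.021, -0.038), (0.031, -0.049), (0.041, -0.059), (0.052, -0.069)]
322 -> [(0.012, -0.008), (0.024, -0.016), (0.037, -0.022), (0.051, -0.027), (0.065, -0.031), (0.079, -0.034)]
352 -> [(0.015, -0.001), (0.029, -0.001), (0.044, 0.0), (0.058, 0.003), (0.072, 0.006), (0.086, 0.011)]
```

Call:
jog_arm([
  {"tx":0,"ty":0.013,"tz":0.006,"wx":0,"wy":0,"wz":0,"claw":1},
  {"tx":0,"ty":0.026,"tz":0.013,"wx":0,"wy":0,"wz":0,"claw":1},
  {"tx":0,"ty":0.038,"tz":0.021,"wx":0,"wy":0,"wz":0,"claw":1},
  {"tx":0,"ty":0.049,"tz":0.031,"wx":0,"wy":0,"wz":0,"claw":1},
  {"tx":0,"ty":0.059,"tz":0.041,"wx":0,"wy":0,"wz":0,"claw":1},
  {"tx":0,"ty":0.069,"tz":0.052,"wx":0,"wy":0,"wz":0,"claw":1},
])

```text
clock: 5.35
eef_pos: [641.9, 63.9, 185.3]
tool_rot: [3.141, -0.0, 1.422]
force: [-0.7, -0.0, 3.1]
width: 20.7
gripper_force: 58.8
```

Call:
jog_arm([
  {"tx":0,"ty":0.008,"tz":0.012,"wx":0,"wy":0,"wz":0,"claw":1},
  {"tx":0,"ty":0.016,"tz":0.024,"wx":0,"wy":0,"wz":0,"claw":1},
  {"tx":0,"ty":0.022,"tz":0.037,"wx":0,"wy":0,"wz":0,"claw":1},
  {"tx":0,"ty":0.027,"tz":0.051,"wx":0,"wy":0,"wz":0,"claw":1},
  {"tx":0,"ty":0.031,"tz":0.065,"wx":0,"wy":0,"wz":0,"claw":1},
  {"tx":0,"ty":0.034,"tz":0.079,"wx":0,"wy":0,"wz":0,"claw":1},
])

```text
clock: 5.95
eef_pos: [651.6, 62.5, 161.2]
tool_rot: [-3.141, 0.0, 1.422]
force: [0.1, -0.0, 2.6]
width: 20.3
gripper_force: 58.7
```

Call:
jog_arm([
  {"tx":0,"ty":0.001,"tz":0.015,"wx":0,"wy":0,"wz":0,"claw":1},
  {"tx":0,"ty":0.001,"tz":0.029,"wx":0,"wy":0,"wz":0,"claw":1},
  {"tx":0,"ty":0,"tz":0.044,"wx":0,"wy":0,"wz":0,"claw":1},
  {"tx":0,"ty":-0.002,"tz":0.058,"wx":0,"wy":0,"wz":0,"claw":1},
  {"tx":0,"ty":-0.006,"tz":0.072,"wx":0,"wy":0,"wz":0,"claw":1},
  {"tx":0,"ty":-0.011,"tz":0.086,"wx":0,"wy":0,"wz":0,"claw":1},
])

```text
clock: 6.55
eef_pos: [648.1, 63.0, 135.5]
tool_rot: [-3.141, 0.0, 1.422]
force: [1.0, -0.4, 0.8]
width: 20.6
gripper_force: 58.6
```

Call:
jog_arm([
  {"tx":0,"ty":-0.006,"tz":0.013,"wx":0,"wy":0,"wz":0,"claw":1},
  {"tx":0,"ty":-0.013,"tz":0.026,"wx":0,"wy":0,"wz":0,"claw":1},
  {"tx":0,"ty":-0.021,"tz":0.038,"wx":0,"wy":0,"wz":0,"claw":1},
  {"tx":0,"ty":-0.031,"tz":0.049,"wx":0,"wy":0,"wz":0,"claw":1},
  {"tx":0,"ty":-0.041,"tz":0.059,"wx":0,"wy":0,"wz":0,"claw":1},
  {"tx":0,"ty":-0.052,"tz":0.069,"wx":0,"wy":0,"wz":0,"claw":1},
])

```text
clock: 7.15
eef_pos: [632.5, 65.4, 115.1]
tool_rot: [-3.141, -0.0, 1.422]
force: [-0.2, -0.2, 3.8]
width: 20.4
gripper_force: 58.7
```

Call:
jog_arm([
  {"tx":0,"ty":-0.012,"tz":0.008,"wx":0,"wy":0,"wz":0,"claw":1},
  {"tx":0,"ty":-0.024,"tz":0.016,"wx":0,"wy":0,"wz":0,"claw":1},
  {"tx":0,"ty":-0.037,"tz":0.022,"wx":0,"wy":0,"wz":0,"claw":1},
  {"tx":0,"ty":-0.051,"tz":0.027,"wx":0,"wy":0,"wz":0,"claw":1},
  {"tx":0,"ty":-0.065,"tz":0.031,"wx":0,"wy":0,"wz":0,"claw":1},
  {"tx":0,"ty":-0.079,"tz":0.034,"wx":0,"wy":0,"wz":0,"claw":1},
])

```text
clock: 7.75
eef_pos: [609.9, 68.7, 105.4]
tool_rot: [3.14, -0.0, 1.422]
force: [-0.2, -0.8, 6.1]
width: 20.4
gripper_force: 58.9
```

Call:
jog_arm([
  {"tx":0,"ty":-0.015,"tz":0.001,"wx":0,"wy":0,"wz":0,"claw":1},
  {"tx":0,"ty":-0.029,"tz":0.001,"wx":0,"wy":0,"wz":0,"claw":1},
  {"tx":0,"ty":-0.044,"tz":0,"wx":0,"wy":0,"wz":0,"claw":1},
  {"tx":0,"ty":-0.058,"tz":-0.002,"wx":0,"wy":0,"wz":0,"claw":1},
  {"tx":0,"ty":-0.072,"tz":-0.006,"wx":0,"wy":0,"wz":0,"claw":1},
  {"tx":0,"ty":-0.086,"tz":-0.011,"wx":0,"wy":0,"wz":0,"claw":1},
])

```text
clock: 8.35
eef_pos: [584.2, 72.5, 108.5]
tool_rot: [3.14, 0.0, 1.422]
force: [4.4, -2.0, 2.4]
width: 20.5
gripper_force: 58.7
```

Call:
jog_arm([
  {"tx":0,"ty":-0.013,"tz":-0.006,"wx":0,"wy":0,"wz":0,"claw":1},
  {"tx":0,"ty":-0.026,"tz":-0.013,"wx":0,"wy":0,"wz":0,"claw":1},
  {"tx":0,"ty":-0.038,"tz":-0.021,"wx":0,"wy":0,"wz":0,"claw":1},
  {"tx":0,"ty":-0.049,"tz":-0.031,"wx":0,"wy":0,"wz":0,"claw":1},
  {"tx":0,"ty":-0.059,"tz":-0.041,"wx":0,"wy":0,"wz":0,"claw":1},
  {"tx":0,"ty":-0.069,"tz":-0.052,"wx":0,"wy":0,"wz":0,"claw":1},
])

```text
clock: 8.95
eef_pos: [563.8, 75.6, 123.8]
tool_rot: [3.14, 0.0, 1.422]
force: [6.9, -1.7, -1.3]
width: 20.4
gripper_force: 58.6
```

Call:
jog_arm([
  {"tx":0,"ty":-0.008,"tz":-0.012,"wx":0,"wy":0,"wz":0,"claw":1},
  {"tx":0,"ty":-0.016,"tz":-0.024,"wx":0,"wy":0,"wz":0,"claw":1},
  {"tx":0,"ty":-0.022,"tz":-0.037,"wx":0,"wy":0,"wz":0,"claw":1},
  {"tx":0,"ty":-0.027,"tz":-0.051,"wx":0,"wy":0,"wz":0,"claw":1},
  {"tx":0,"ty":-0.031,"tz":-0.065,"wx":0,"wy":0,"wz":0,"claw":1},
  {"tx":0,"ty":-0.033,"tz":-0.079,"wx":0,"wy":0,"wz":0,"claw":1},
])

```text
clock: 9.55
eef_pos: [553.7, 77.0, 147.1]
tool_rot: [3.141, 0.001, 1.423]
force: [6.7, -0.2, -6.3]
width: 20.3
gripper_force: 58.7
```

Call:
jog_arm([
  {"tx":0,"ty":-0.002,"tz":-0.015,"wx":0,"wy":0,"wz":0,"claw":1},
  {"tx":0,"ty":-0.002,"tz":-0.029,"wx":0,"wy":0,"wz":0,"claw":1},
  {"tx":0,"ty":-0.001,"tz":-0.044,"wx":0,"wy":0,"wz":0,"claw":1},
  {"tx":0,"ty":0.002,"tz":-0.058,"wx":0,"wy":0,"wz":0,"claw":1},
  {"tx":0,"ty":0.005,"tz":-0.072,"wx":0,"wy":0,"wz":0,"claw":1},
  {"tx":0,"ty":0.01,"tz":-0.086,"wx":0,"wy":0,"wz":0,"claw":1},
])

```text
clock: 10.15
eef_pos: [555.9, 76.7, 172.0]
tool_rot: [-3.14, 0.001, 1.423]
force: [7.0, -1.4, -10.5]
width: 20.1
gripper_force: 58.9
```

Call:
jog_arm([
  {"tx":0,"ty":0.006,"tz":-0.013,"wx":0,"wy":0,"wz":0,"claw":1},
  {"tx":0,"ty":0.013,"tz":-0.026,"wx":0,"wy":0,"wz":0,"claw":1},
  {"tx":0,"ty":0.021,"tz":-0.038,"wx":0,"wy":0,"wz":0,"claw":1},
  {"tx":0,"ty":0.031,"tz":-0.049,"wx":0,"wy":0,"wz":0,"claw":1},
  {"tx":0,"ty":0.041,"tz":-0.059,"wx":0,"wy":0,"wz":0,"claw":1},
  {"tx":0,"ty":0.052,"tz":-0.069,"wx":0,"wy":0,"wz":0,"claw":1},
])

```text
clock: 10.75
eef_pos: [569.5, 74.7, 192.5]
tool_rot: [-3.136, 0.001, 1.423]
force: [1.5, -0.1, -11.3]
width: 20.5
gripper_force: 59.1
```

Call:
jog_arm([
  {"tx":0,"ty":0.012,"tz":-0.008,"wx":0,"wy":0,"wz":0,"claw":1},
  {"tx":0,"ty":0.024,"tz":-0.016,"wx":0,"wy":0,"wz":0,"claw":1},
  {"tx":0,"ty":0.037,"tz":-0.022,"wx":0,"wy":0,"wz":0,"claw":1},
  {"tx":0,"ty":0.051,"tz":-0.027,"wx":0,"wy":0,"wz":0,"claw":1},
  {"tx":0,"ty":0.065,"tz":-0.031,"wx":0,"wy":0,"wz":0,"claw":1},
  {"tx":0,"ty":0.079,"tz":-0.034,"wx":0,"wy":0,"wz":0,"claw":1},
])

```text
clock: 11.35
eef_pos: [595.1, 70.9, 204.5]
tool_rot: [-3.14, -0.0, 1.422]
force: [-4.7, -0.1, -7.5]
width: 20.3
gripper_force: 59.4
```

Call:
jog_arm([
  {"tx":0,"ty":0.015,"tz":-0.001,"wx":0,"wy":0,"wz":0,"claw":1},
  {"tx":0,"ty":0.029,"tz":-0.001,"wx":0,"wy":0,"wz":0,"claw":1},
  {"tx":0,"ty":0.044,"tz":0,"wx":0,"wy":0,"wz":0,"claw":1},
  {"tx":0,"ty":0.058,"tz":0.003,"wx":0,"wy":0,"wz":0,"claw":1},
  {"tx":0,"ty":0.072,"tz":0.006,"wx":0,"wy":0,"wz":0,"claw":1},
  {"tx":0,"ty":0.086,"tz":0.011,"wx":0,"wy":0,"wz":0,"claw":1},
])

```text
clock: 11.95
eef_pos: [620.8, 67.1, 201.5]
tool_rot: [-3.141, -0.0, 1.422]
force: [-6.4, 0.0, -2.8]
width: 20.3
gripper_force: 59.8
```

```bash
cat > fit.py <<'E'
from h import *
from scipy.optimize import least_squares
ex=np.array([.989,-.148])
# x,y,z,Fx,Fy,Fz, direction
D=np.array([l.split() for l in open('data.txt') if l.strip()],float)
h=D[:,:2]@ex;z=D[:,2];F=D[:,3:5]@ex;Fz=D[:,5];s=D[:,6]
c=least_squares(lambda c:np.hypot(h-c[0],z-c[1])-50,[602.6*.989-69.8*.148,155]).x
th=np.arctan2(h-c[0],z-c[1]);T=-(.05*np.cos(th)*F-.05*np.sin(th)*Fz)
print('c',c.round(1),'rad',np.hypot(h-c[0],z-c[1]).round(1))
for name,cols,y in [('drag fixed',[np.sin(th),np.cos(th)],T-.2*s),('drag free',[np.sin(th),np.cos(th),s],T)]:
    M=np.stack(cols,1);k,*_=np.linalg.lstsq(M,y,rcond=None)
    A=np.hypot(k[0],k[1]);b=np.arctan2(-k[1],-k[0])
    print(name,'A',A.round(3),'beta',b.round(3),'heavy down theta',((np.pi-b+np.pi)%(2*np.pi)-np.pi).round(3),k[2:],'res',(y-M@k).round(3))
E
cat > data.txt <<'E'
641.9 63.9 185.3 -0.7 -0.0 3.1 1
651.6 62.5 161.2 0.1 0 2.6 1
648.1 63 135.5 1 -.4 .8 1
632.5 65.4 115.1 -.2 -.2 3.8 1
609.9 68.7 105.4 -.2 -.8 6.1 1
584.2 72.5 108.5 4.4 -2 2.4 1
563.8 75.6 123.8 6.9 -1.7 -1.3 1
553.7 77 147.1 6.7 -.2 -6.3 1
555.9 76.7 172 7 -1.4 -10.5 1
569.5 74.7 192.5 1.5 -.1 -11.3 1
595.1 70.9 204.5 -4.7 -.1 -7.5 1
620.8 67.1 201.5 -6.4 0 -2.8 1
E
python3 fit.py
```

```text
c [585.5 155. ] rad [50.1 50.  50.1 50.1 50.2 50.  50.  50.  50.1 50.2 50.1 50. ]
drag fixed A 0.15 beta -0.555 heavy down theta -2.586 [] res [-0.002  0.045  0.005  0.048 -0.061 -0.002  0.021  0.051  0.026 -0.024
 -0.012  0.016]
drag free A 0.15 beta -0.557 heavy down theta -2.585 [0.20919419] res [-0.012  0.035 -0.004  0.039 -0.07  -0.011  0.012  0.042  0.017 -0.033
 -0.021  0.007]
```

Call:
jog_arm([
  {"tx":0,"ty":-0.014,"tz":-0.005,"wx":0,"wy":0,"wz":0,"claw":1},
  {"tx":0,"ty":-0.028,"tz":-0.008,"wx":0,"wy":0,"wz":0,"claw":1},
  {"tx":0,"ty":-0.042,"tz":-0.011,"wx":0,"wy":0,"wz":0,"claw":1},
  {"tx":0,"ty":-0.057,"tz":-0.012,"wx":0,"wy":0,"wz":0,"claw":1},
  {"tx":0,"ty":-0.071,"tz":-0.012,"wx":0,"wy":0,"wz":0,"claw":1},
  {"tx":0,"ty":-0.086,"tz":-0.011,"wx":0,"wy":0,"wz":0,"claw":1},
])

```text
clock: 12.55
eef_pos: [596.1, 70.7, 204.7]
tool_rot: [3.139, -0.0, 1.422]
force: [5.3, -1.0, -12.9]
width: 20.6
gripper_force: 60.1
```

Call:
jog_arm([
  {"tx":0,"ty":-0.014,"tz":0.003,"wx":0,"wy":0,"wz":0,"claw":1},
  {"tx":0,"ty":-0.028,"tz":0.007,"wx":0,"wy":0,"wz":0,"claw":1},
  {"tx":0,"ty":-0.042,"tz":0.012,"wx":0,"wy":0,"wz":0,"claw":1},
  {"tx":0,"ty":-0.055,"tz":0.018,"wx":0,"wy":0,"wz":0,"claw":1},
  {"tx":0,"ty":-0.067,"tz":0.026,"wx":0,"wy":0,"wz":0,"claw":1},
  {"tx":0,"ty":-0.079,"tz":0.034,"wx":0,"wy":0,"wz":0,"claw":1},
])

```text
clock: 13.15
eef_pos: [572.3, 74.3, 194.6]
tool_rot: [3.14, -0.0, 1.422]
force: [4.2, -2.6, -3.1]
width: 20.3
gripper_force: 60.8
```

Call:
jog_arm([
  {"tx":0,"ty":-0.011,"tz":0.01,"wx":0,"wy":0,"wz":0,"claw":1},
  {"tx":0,"ty":-0.021,"tz":0.02,"wx":0,"wy":0,"wz":0,"claw":1},
  {"tx":0,"ty":-0.031,"tz":0.031,"wx":0,"wy":0,"wz":0,"claw":1},
  {"tx":0,"ty":-0.039,"tz":0.043,"wx":0,"wy":0,"wz":0,"claw":1},
  {"tx":0,"ty":-0.046,"tz":0.056,"wx":0,"wy":0,"wz":0,"claw":1},
  {"tx":0,"ty":-0.052,"tz":0.069,"wx":0,"wy":0,"wz":0,"claw":1},
])

```text
clock: 13.75
eef_pos: [556.5, 76.6, 173.1]
tool_rot: [-3.142, 0.0, 1.422]
force: [2.0, -1.8, -0.2]
width: 20.2
gripper_force: 61.1
```

Call:
jog_arm([
  {"tx":0,"ty":-0.005,"tz":0.014,"wx":0,"wy":0,"wz":0,"claw":1},
  {"tx":0,"ty":-0.008,"tz":0.028,"wx":0,"wy":0,"wz":0,"claw":1},
  {"tx":0,"ty":-0.011,"tz":0.042,"wx":0,"wy":0,"wz":0,"claw":1},
  {"tx":0,"ty":-0.012,"tz":0.057,"wx":0,"wy":0,"wz":0,"claw":1},
  {"tx":0,"ty":-0.012,"tz":0.071,"wx":0,"wy":0,"wz":0,"claw":1},
  {"tx":0,"ty":-0.01,"tz":0.086,"wx":0,"wy":0,"wz":0,"claw":1},
])

```text
clock: 14.35
eef_pos: [553.6, 77.1, 147.3]
tool_rot: [-3.141, -0.0, 1.422]
force: [3.0, -2.2, 2.1]
width: 20.4
gripper_force: 61.4
```

Call:
jog_arm([
  {"tx":0,"ty":0.002,"tz":0.014,"wx":0,"wy":0,"wz":0,"claw":1},
  {"tx":0,"ty":0.006,"tz":0.028,"wx":0,"wy":0,"wz":0,"claw":1},
  {"tx":0,"ty":0.011,"tz":0.042,"wx":0,"wy":0,"wz":0,"claw":1},
  {"tx":0,"ty":0.017,"tz":0.055,"wx":0,"wy":0,"wz":0,"claw":1},
  {"tx":0,"ty":0.025,"tz":0.067,"wx":0,"wy":0,"wz":0,"claw":1},
  {"tx":0,"ty":0.033,"tz":0.079,"wx":0,"wy":0,"wz":0,"claw":1},
])

```text
clock: 14.95
eef_pos: [563.8, 75.6, 123.8]
tool_rot: [3.141, -0.0, 1.422]
force: [1.9, -1.6, 6.3]
width: 20.5
gripper_force: 61.7
```

Call:
jog_arm([
  {"tx":0,"ty":0.01,"tz":0.011,"wx":0,"wy":0,"wz":0,"claw":1},
  {"tx":0,"ty":0.02,"tz":0.021,"wx":0,"wy":0,"wz":0,"claw":1},
  {"tx":0,"ty":0.031,"tz":0.031,"wx":0,"wy":0,"wz":0,"claw":1},
  {"tx":0,"ty":0.043,"tz":0.039,"wx":0,"wy":0,"wz":0,"claw":1},
  {"tx":0,"ty":0.056,"tz":0.046,"wx":0,"wy":0,"wz":0,"claw":1},
  {"tx":0,"ty":0.069,"tz":0.052,"wx":0,"wy":0,"wz":0,"claw":1},
])

```text
clock: 15.55
eef_pos: [583.6, 72.6, 108.6]
tool_rot: [-3.14, -0.0, 1.422]
force: [-0.9, -2.8, 10.5]
width: 20.3
gripper_force: 62.2
```

Call:
jog_arm([
  {"tx":0,"ty":0.014,"tz":0.005,"wx":0,"wy":0,"wz":0,"claw":1},
  {"tx":0,"ty":0.028,"tz":0.009,"wx":0,"wy":0,"wz":0,"claw":1},
  {"tx":0,"ty":0.042,"tz":0.011,"wx":0,"wy":0,"wz":0,"claw":1},
  {"tx":0,"ty":0.057,"tz":0.012,"wx":0,"wy":0,"wz":0,"claw":1},
  {"tx":0,"ty":0.071,"tz":0.012,"wx":0,"wy":0,"wz":0,"claw":1},
  {"tx":0,"ty":0.086,"tz":0.011,"wx":0,"wy":0,"wz":0,"claw":1},
])

```text
clock: 16.15
eef_pos: [606.1, 69.3, 104.9]
tool_rot: [-3.134, -0.0, 1.423]
force: [-7.1, -2.3, 12.3]
width: 20.1
gripper_force: 62.6
```

Call:
jog_arm([
  {"tx":0,"ty":0.014,"tz":-0.003,"wx":0,"wy":0,"wz":0,"claw":1},
  {"tx":0,"ty":0.028,"tz":-0.007,"wx":0,"wy":0,"wz":0,"claw":1},
  {"tx":0,"ty":0.042,"tz":-0.012,"wx":0,"wy":0,"wz":0,"claw":1},
  {"tx":0,"ty":0.055,"tz":-0.018,"wx":0,"wy":0,"wz":0,"claw":1},
  {"tx":0,"ty":0.067,"tz":-0.026,"wx":0,"wy":0,"wz":0,"claw":1},
  {"tx":0,"ty":0.079,"tz":-0.034,"wx":0,"wy":0,"wz":0,"claw":1},
])

```text
clock: 16.75
eef_pos: [627.3, 66.1, 111.9]
tool_rot: [-3.129, 0.001, 1.423]
force: [-4.7, -0.7, -7.8]
width: 20.0
gripper_force: 60.8
```

Call:
jog_arm([
  {"tx":0,"ty":0.011,"tz":-0.01,"wx":0,"wy":0,"wz":0,"claw":1},
  {"tx":0,"ty":0.021,"tz":-0.02,"wx":0,"wy":0,"wz":0,"claw":1},
  {"tx":0,"ty":0.031,"tz":-0.031,"wx":0,"wy":0,"wz":0,"claw":1},
  {"tx":0,"ty":0.039,"tz":-0.043,"wx":0,"wy":0,"wz":0,"claw":1},
  {"tx":0,"ty":0.046,"tz":-0.056,"wx":0,"wy":0,"wz":0,"claw":1},
  {"tx":0,"ty":0.052,"tz":-0.069,"wx":0,"wy":0,"wz":0,"claw":1},
])

```text
clock: 17.35
eef_pos: [648.5, 63.0, 136.4]
tool_rot: [3.141, -0.0, 1.423]
force: [-3.0, -1.5, -6.6]
width: 20.6
gripper_force: 60.7
```

```bash
cat >> data.txt <<'E'
596.1 70.7 204.7 5.3 -1 -12.9 -1
572.3 74.3 194.6 4.2 -2.6 -3.1 -1
556.5 76.6 173.1 2 -1.8 -.2 -1
553.6 77.1 147.3 3 -2.2 2.1 -1
563.8 75.6 123.8 1.9 -1.6 6.3 -1
583.6 72.6 108.6 -.9 -2.8 10.5 -1
606.1 69.3 104.9 -7.1 -2.3 12.3 -1
627.3 66.1 111.9 -4.7 -.7 -7.8 -1
648.5 63 136.4 -3 -1.5 -6.6 -1
E
python3 fit.py
```

```text
c [585.5 155. ] rad [50.1 50.  50.1 50.1 50.1 50.  50.  49.9 50.1 50.2 50.1 50.1 50.1 50.
 49.9 50.  50.  50.2 50.2 49.8 50.1]
drag fixed A 0.15 beta -0.538 heavy down theta -2.604 [] res [ 0.     0.047  0.006  0.048 -0.063 -0.005  0.018  0.048  0.025 -0.024
 -0.01   0.018 -0.077 -0.025  0.02   0.006 -0.033  0.    -0.002 -0.061
 -0.009]
drag free A 0.152 beta -0.513 heavy down theta -2.629 [0.21441359] res [-0.01   0.036 -0.006  0.033 -0.079 -0.023 -0.     0.03   0.008 -0.039
 -0.023  0.008 -0.061 -0.011  0.032  0.016 -0.023  0.011  0.01  -0.047
  0.008]
```

Call:
jog_arm([
  {"tx":0,"ty":-0.006,"tz":0.013,"wx":0,"wy":0,"wz":0,"claw":1},
  {"tx":0,"ty":-0.013,"tz":0.026,"wx":0,"wy":0,"wz":0,"claw":1},
  {"tx":0,"ty":-0.021,"tz":0.038,"wx":0,"wy":0,"wz":0,"claw":1},
  {"tx":0,"ty":-0.031,"tz":0.049,"wx":0,"wy":0,"wz":0,"claw":1},
  {"tx":0,"ty":-0.041,"tz":0.059,"wx":0,"wy":0,"wz":0,"claw":1},
  {"tx":0,"ty":-0.052,"tz":0.069,"wx":0,"wy":0,"wz":0,"claw":1},
  {"tx":0,"ty":-0.064,"tz":0.077,"wx":0,"wy":0,"wz":0,"claw":1},
  {"tx":0,"ty":-0.076,"tz":0.085,"wx":0,"wy":0,"wz":0,"claw":1},
  {"tx":0,"ty":-0.089,"tz":0.091,"wx":0,"wy":0,"wz":0,"claw":1},
  {"tx":0,"ty":-0.103,"tz":0.096,"wx":0,"wy":0,"wz":0,"claw":1},
  {"tx":0,"ty":-0.117,"tz":0.1,"wx":0,"wy":0,"wz":0,"claw":1},
  {"tx":0,"ty":-0.131,"tz":0.103,"wx":0,"wy":0,"wz":0,"claw":1},
])

```text
clock: 18.55
eef_pos: [611.0, 68.6, 105.6]
tool_rot: [3.138, -0.0, 1.422]
force: [0.5, -2.5, 6.1]
width: 20.4
gripper_force: 62.0
```

Call:
jog_arm([
  {"tx":0,"ty":-0.015,"tz":0.001,"wx":0,"wy":0,"wz":0,"claw":1},
  {"tx":0,"ty":-0.029,"tz":0.001,"wx":0,"wy":0,"wz":0,"claw":1},
  {"tx":0,"ty":-0.044,"tz":0,"wx":0,"wy":0,"wz":0,"claw":1},
  {"tx":0,"ty":-0.058,"tz":-0.002,"wx":0,"wy":0,"wz":0,"claw":1},
  {"tx":0,"ty":-0.072,"tz":-0.006,"wx":0,"wy":0,"wz":0,"claw":1},
  {"tx":0,"ty":-0.086,"tz":-0.011,"wx":0,"wy":0,"wz":0,"claw":1},
  {"tx":0,"ty":-0.099,"tz":-0.017,"wx":0,"wy":0,"wz":0,"claw":1},
  {"tx":0,"ty":-0.108,"tz":-0.022,"wx":0,"wy":0,"wz":0,"claw":1},
  {"tx":0,"ty":-0.108,"tz":-0.022,"wx":0,"wy":0,"wz":0,"claw":1},
  {"tx":0,"ty":-0.108,"tz":-0.022,"wx":0,"wy":0,"wz":0,"claw":1},
  {"tx":0,"ty":-0.108,"tz":-0.022,"wx":0,"wy":0,"wz":0,"claw":1},
])

```text
clock: 19.65
eef_pos: [577.1, 73.6, 112.0]
tool_rot: [-3.141, -0.0, 1.422]
force: [1.9, -1.6, 6.9]
width: 19.9
gripper_force: 62.0
```

```bash
python3 - <<'E'
from h import *
s=ctrl.read_state();p=s['eef_pos'];h=p[:2]@[.989,-.148]-585.5
print(s['clock'],p,'theta',np.arctan2(h,p[2]-155),s['width'],s['gripper_force'],s['force'])
d=ctrl.get_image('side');save(d,'pics/s2.png');r=ctrl.trace(d,'blank')[0]
im=d['img'].astype(int);red=r['pixels']&(im[...,0]-im[...,1]>70)&(im[...,0]-im[...,2]>60)
q=pts(d,red);x=q[:,:2]@[.989,-.149]-585.3;z=q[:,2]-175;k=(np.hypot(x,z)>30)&(q[:,1]<-240)
print(k.sum(),np.median(np.arctan2(x,z)[k]) if k.any() else None)
E
```

```text
19.65 [577.13046899  73.62003498 111.95445801] theta -2.604829703053163 19.873603624739417 61.95546269416809 [ 1.90284653 -1.6199095   6.86687537]
28 -2.5795584811119237
```

The handle angle (-2.605) and the red line (-2.58) agree, and both match the target of about -2.61. The grip is holding at 62 N, so I'm handing in.

```bash
python3 -c "
from cell import ctrl
print(ctrl.finish_job())"
```

```text
the job is handed in; nothing more can be done
None
```

The job is handed in at 19.7 s with the gripper still holding the handle at about 62 N; the forces felt over one turn forward and most of one back put the heavy side straight down at a spindle angle of about -2.61 rad, the spindle reads -2.60 rad, and I did not re-check the gouge, chuck and tin by camera at the end.

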